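# Dock a sample carrier on its locating pin

## Task

Put the blue sample carrier into the channel of the docking base, handle end towards the open entry, and gently nudge it along until its hole drops over the steel locating pin and it lies flat on the channel floor. Once it is down, swing the red latch fully across over it and let everything go. Never force the carrier against the base or its pin, keep the base's latch out of the way until the carrier is down, and leave the vial, the tube block and the dish alone.

Things in the scene. Friction and masses are not known exactly. Their poses are not given: they have to be found in the camera images.
- dock: Docking base fixed to the bench: grey slab 190 x 112 x 12 mm (x -110 to +80 mm, y -68 to +44 mm from its origin) with an aluminium channel on top along its x axis. Origin on the bench under the channel's centre line; x points from the channel's open entry to the pin and latch end, z up. Channel floor at z = 12 mm.
- channel_entry (a point): Middle of the channel's entry, on its floor (dock x = -105 mm). Upright rails 73 mm apart and 14 mm high, with lips flaring outwards to 21 mm above the floor, guide the carrier with 1.5 mm of play each side; the left rail runs from x = -105 to +75 mm of the dock, the right one ends at +30 mm.
- slot_middle (a point): Middle of the pin's black adjustment slot, on the channel floor (dock x = 25 mm, y = 0). The steel pin, 10 mm diameter, chamfered, 8 mm high, is clamped on the centre line up to 10 mm from here either way along the dock's x axis; where, differs each time and is not measured (it can be seen until covered). It does not move in use.
- carrier: The loose carrier, 0.14 to 0.24 kg: blue plate 130 x 70 x 6 mm with a white handle, and 2 mm rubber strips along its edges beside the handle. Origin at the middle of its underside; x towards the hole end, z up. While its hole is not on the pin, its front rests sloping on the pin's top and it slides along under 1 to 2 N.
- carrier_grip (a point): Centre of the carrier's white upright handle, a rib 50 mm long (carrier x), 14 mm thick (y) and 42 mm high, from 6 to 48 mm above the underside. This point lies 20 mm behind the plate's middle and 27 mm above its underside; axes as the carrier's. The upper half is best to grasp; the carrier can be pushed on the handle's end.
- carrier_hole (a point): Centre of the carrier's through hole, 14 mm diameter, at the underside, 52 mm ahead (carrier +x) of the handle's centre. The plate is solid from the hole to the front edge, 33 mm ahead of the hole's centre. Seated, this point is at the channel floor; with the plate resting on the pin, it is 5 to 8 mm above it.
- latch (a joint): Angle of the red latch bar about its upright hinge: 0 = closed, bar across the channel (to dock +y) over the seated carrier; up to 1.57 = open, bar along dock +x, clear of the channel. Light friction (under 1 N at the knob) holds it. Its underside is 19.5 mm above the bench, 1.5 mm over the seated plate, so close it only once the carrier is down.
- latch_knob (a point): Centre of the upright yellow knob on the latch bar, round, 14 mm diameter, 34 mm high (from 24.5 to 58.5 mm above the bench), 45 mm from the hinge axis. Push it or pinch it from above.
- latch_hinge (a point): Latch hinge axis at the underside of the bar, fixed at dock x = 45 mm, y = -55 mm.
- small_vial: Small clear vial with a white cap, 25 mm diameter, 56 mm high; origin at its foot. To be left alone.
- tube_block: Orange block of microtubes, 51 x 105 x 31 mm; origin at its foot. To be left alone.
- shallow_dish: Clear shallow open dish, 83 mm diameter, 12 mm high; origin at its foot. To be left alone.
Not all that is in view belongs to the job. Of the things shaped like the carrier, the blue one is meant.

How it is judged:
On the way:
1. the carrier's hole is down over the pin and the carrier lies flat in the channel, with the latch still open (z of carrier_hole in the frame of dock below 0.014 m and x of carrier_hole in the frame of dock between 0.011 and 0.039 m and y of carrier_hole in the frame of dock between -0.005 and 0.005 m and x of carrier_grip in the frame of dock below 0 m and angle between the z axis of carrier_grip and the z axis of dock, either way round below 0.03 rad and value of joint latch above 0.6 rad), for 0.2 s.
At the end, for the whole second after the job is handed in: The carrier lies flat in the channel (within 0.03 rad), its hole over the pin and its underside within 2 mm of the channel floor, handle end towards the entry, at rest; the latch is closed across it to within 0.2 rad (z of carrier_hole in the frame of dock below 0.014 m and x of carrier_hole in the frame of dock between 0.011 and 0.039 m and y of carrier_hole in the frame of dock between -0.005 and 0.005 m and x of carrier_grip in the frame of dock below 0 m and angle between the z axis of carrier_grip and the z axis of dock, either way round below 0.03 rad and value of joint latch below 0.2 rad and linear speed of carrier below 0.02 m/s); the robot touches nothing.
It fails at once if the carrier is pressed against the docking base, its pin or its latch with more than 25 N (contact force between carrier and dock above 25 N).
It fails at once if the vial is moved more than 25 mm or tipped (distance of small_vial from where it was at the start of the episode above 0.025 m or angle between small_vial's own z axis and vertical above 0.5 rad).
It fails at once if the tube block is moved more than 25 mm or tipped (distance of tube_block from where it was at the start of the episode above 0.025 m or angle between tube_block's own z axis and vertical above 0.5 rad).
It fails at once if the dish is moved more than 25 mm or tipped (distance of shallow_dish from where it was at the start of the episode above 0.025 m or angle between shallow_dish's own z axis and vertical above 0.5 rad).
It also fails if it takes over 64 s, if anything falls off the work surface, if the arm or the gripper's body presses on something with over 40 N, if the wrist force passes 120 N, or if a joint passes its speed limit or range.

## Robot

A 6-joint arm with a two-finger parallel gripper is mounted at the origin on a cart in front of the work surface, level with it; the furniture and walls round the work are solid. World frame = base frame: x ahead of the robot, y to its left, z up, the work surface at z = 0. Lengths are in m, angles in rad, forces in N, time in s.
With the tool pointing down it reaches from about 0.375 to 0.9 m from the base axis. Payload 3.1 kg.
Tool frame: the origin (TCP) lies between the finger pads; the fingertips stand 14 mm ahead of it and the grasp point (between the pads) lies 5 mm behind it (robot.finger_overhang is the distance from the TCP to the fingertips, in m); z points along the fingers, y is the line along which they close (so a half turn about z gives the same grasp; the last joint's range is limited). The gripper opens to 87 mm and grips with 3 to 60 N. Pads are 19 mm wide; open, the fingers measure 117 mm over their backs; the gripper's body (75 mm by 190 mm) begins 51 mm behind the grasp point.
Start: joints at [-1.308, 0.527, 1.433, -0, 1.181, -0.178], TCP at [0.267, -0.565, 0.237] pointing down, gripper open.
Joint ranges: [-3.08, 3.08], [-0.75, 2.2], [0.22, 2.44], [-1.43, 4.57], [0, 2.65], [-2.85, 2.85]. Speed limits (rad/s): [2.79, 2.79, 3.14, 3.14, 3.14, 3.14].

## Interface

Orientations are given as a unit quaternion [x, y, z, w].
In Python, from rig import monitor, cams, workorder, robot gives the robot as it stands.
- The arm moves only by the tool send_rows, never from a script. Its argument "moves" is one flat list of numbers, 7 for each row, row after row: the opening, from 0 (shut) to 1 (fully open), then the shift along the world's x, y, z in cm, then the turn, a rotation vector about the world's x, y, z in rad. A call has 1 to 5 rows; each row is the pose to reach, as a shift and turn from the pose commanded when the call began; what a row does not reach only later rows make up. A row lasts 1/12 s, in which the tool goes at most 41.7 mm and 7.16 degrees, less where a joint would pass 70% of its speed; a pose out of reach is approached as far as the arm can. A call with a gripper value outside its range is refused whole. The fingers move at their own pace and stop on an object; "grip_force" is the grip in N (left out, the last holds). Time passes only in rows, so rows that repeat a pose let the fingers close. It gives the time, the measured TCP pose, the force, the opening and the grip force at its end, in the units of the state.
- monitor.get_obs(): the state, without advancing time (a new reading comes with each control period).
- cams.camera(name): name is "scene" or "top" or "wrist"; returns a dict with "pixels" (420x560x3 uint8, blue, green, red), "range_z" (420x560 float32, m along the optical axis (not along the pixel's ray), 0 where there is no reading), "fovy" (degrees; the focal length in pixels is half the picture's height over the tangent of half this angle, whatever the lens; pixels are square), "cx", "cy" (the principal point, pixels), "dist_coeffs" ([k1, k2, p1, p2, k3] as OpenCV has them; the pictures are not rectified), "rvec" (rotation vector, rad) and "tvec" (3), from world to camera coordinates, as OpenCV has them; the wrist camera has in their place "hand_eye" (4x4, takes a point from camera to tool coordinates, whose origin is the TCP and whose axes are the flange's). Camera axes: x right, y down, z forward; pixel columns grow to the right and rows downward; lengths in m; the calibration is good to about 2 mm. A picture is of the moment at which its call begins: read the wrist's pose just before it.
- workorder.hand_in(): hands the job in; it is judged then, once.
The state is a dict: "time": time; "q": joint angles; "joint_velocities": joint speeds; "joint_torque": joint torques, N m; "position": TCP position; "tool_rot": TCP orientation; "ft_force": force on the tool from outside, world axes, zero at the start; "moment": the same for the moment, N m; "grip_width": finger opening in m; "grip_force": force on a finger pad.
Only numpy, scipy, OpenCV 4.12 (cv2) and the standard library are available. Lean on these libraries where they do the work, as an engineer would, in place of code of your own. Each camera call takes 0.05 s, during which the arm holds its last target. There are 200 camera calls.

## Working session

There is one attempt and no reset: what is moved stays moved. The work goes in short steps, Python scripts to look and compute and a tool call to move; the robot and the scene stay as the last step left them, time stands still between calls to the robot, and variables do not carry over. Pictures are saved under pics/ and viewed, at most 10 in all, crops included, and the job is handed in when it is done.

Besides the shell and the picture viewer there is one more tool, called after "Emit:" as name(argument=value, ...) on one line, values as JSON. send_rows: Moves the arm, as the interface text tells. Its arguments: {"type":"object","properties":{"moves":{"type":"array","items":{"type":"number"}},"grip_force":{"type":"number"}},"required":["moves"]}

```bash
ls; mkdir -p pics; cat > h.py <<'E'
import numpy as np, cv2
from rig import monitor, cams, workorder, robot
def shot(n):
    o=monitor.get_obs(); c=cams.camera(n); h,w=c["pixels"].shape[:2]
    f=h/2/np.tan(np.radians(c["fovy"])/2)
    c["K"]=np.array([[f,0,c["cx"]],[0,f,c["cy"]],[0,0,1]]); c["D"]=np.array(c["dist_coeffs"],float)
    if "rvec" in c:
        R=cv2.Rodrigues(np.array(c["rvec"],float))[0]; t=np.array(c["tvec"],float).ravel()
        c["Rwc"]=R.T; c["o"]=-R.T@t
    else:
        from scipy.spatial.transform import Rotation as Ro
        T=np.eye(4);T[:3,:3]=Ro.from_quat(o["tool_rot"]).as_matrix();T[:3,3]=o["position"]
        M=T@np.array(c["hand_eye"]); c["Rwc"]=M[:3,:3]; c["o"]=M[:3,3]
    return c
def rays(c,uv):
    p=cv2.undistortPoints(np.array(uv,float).reshape(-1,1,2),c["K"],c["D"]).reshape(-1,2)
    return np.c_[p,np.ones(len(p))]@c["Rwc"].T
def onz(c,uv,z):
    d=rays(c,uv); return c["o"]+d*((z-c["o"][2])/d[:,2])[:,None]
def dep(c,uv):
    z=np.array([c["range_z"][int(round(v)),int(round(u))] for u,v in np.reshape(uv,(-1,2))])
    return c["o"]+rays(c,uv)*z[:,None]
E
python3 - <<'E'
from h import *
o=monitor.get_obs(); print({k:np.round(v,3) for k,v in o.items()})
for n in("top","scene"):
    c=shot(n); cv2.imwrite(f"pics/{n}0.png",c["pixels"]); print(n,c["o"],c["fovy"],c["Rwc"][:,2])
E
```

```text
pics
{'time': np.float64(0.0), 'q': array([-1.308,  0.528,  1.434, -0.   ,  1.181, -0.179]), 'joint_velocities': array([-0.001,  0.001, -0.   , -0.001,  0.001, -0.   ]), 'joint_torque': array([ -0.   , -44.005, -17.659,   0.064,   0.058,  -0.   ]), 'position': array([ 0.267, -0.564,  0.236]), 'tool_rot': array([ 0.976,  0.219, -0.   , -0.001]), 'ft_force': array([ 0.323, -0.04 ,  0.952]), 'moment': array([0.022, 0.027, 0.034]), 'grip_force': np.float64(0.0), 'grip_width': np.float64(0.087)}
top [0.43800758 0.00578342 1.29913524] 50.80953353608876 [ 0.12576012 -0.00277846 -0.99205679]
scene [-0.60868529  0.84050435  1.08125203] 43.44897141302088 [ 0.67197142 -0.46935942 -0.57284915]
```

View pics/top0.png

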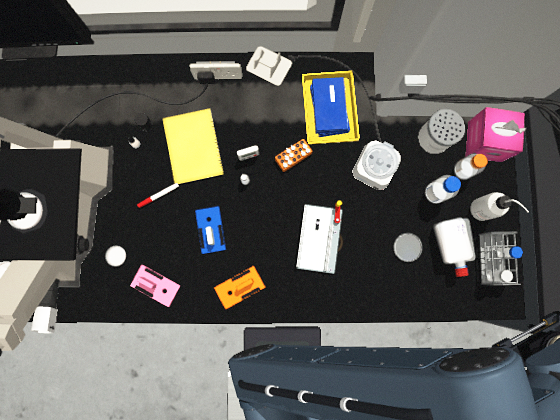

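View pics/scene0.png

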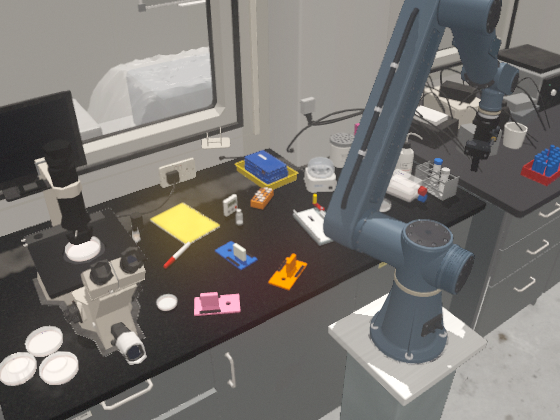

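Top view: the things that could be taken for the carrier are the blue plate (210,230), the pink plate (155,286), the orange plate (240,288) and the blue box in the tray (331,105). I choose the blue plate with the white handle. The dock is at (318,238), with its latch and knob at (338,208). I'll check both in one crop.

```bash
python3 - <<'E'
from h import *
c=shot("top"); p=c["pixels"][190:285,185:350]
cv2.imwrite("pics/crop.png",cv2.resize(p,None,fx=4.8,fy=4.8,interpolation=cv2.INTER_CUBIC))
hsv=cv2.cvtColor(c["pixels"],cv2.COLOR_BGR2HSV)
def cont(m,lo,roi):
    k=np.zeros_like(m);x0,y0,x1,y1=roi;k[y0:y1,x0:x1]=m[y0:y1,x0:x1]
    cs=cv2.findContours(k,cv2.RETR_EXTERNAL,cv2.CHAIN_APPROX_NONE)[0]
    return [q for q in cs if cv2.contourArea(q)>lo]
for n,a,b,roi,z in (("blue",(100,120,60),(125,255,255),(180,195,245,265),.006),("knob",(22,120,120),(35,255,255),(325,190,350,230),.058),("red",(0,120,100),(8,255,255),(325,190,350,240),.025),("dock",(0,0,130),(180,60,255),(285,195,345,285),.033)):
    m=cv2.inRange(hsv,a,b)
    for q in cont(m,15,roi):
        r=cv2.minAreaRect(q); bx=cv2.boxPoints(r); w=onz(c,bx,z)
        print(n,np.round(r[0],1),np.round(bx,1).tolist(),np.round(w[:,:2],4).tolist(),"ctr",np.round(onz(c,[r[0]],z),4),"dep",np.round(dep(c,[r[0]]),4), "L",np.linalg.norm(w[1]-w[0]).round(4),np.linalg.norm(w[2]-w[1]).round(4))
E
```

```text
blue [210.  229.5] [[194.0, 209.10000610351562], [219.1999969482422, 205.1999969482422], [226.10000610351562, 249.89999389648438], [200.89999389648438, 253.8000030517578]] [[0.6185, 0.2589], [0.6298, 0.1843], [0.4976, 0.1625], [0.4865, 0.2361]] ctr [[0.5577 0.2103 0.006 ]] dep [[0.5545 0.2048 0.0407]] L 0.0755 0.1339
knob [338.9 203. ] [[335.8999938964844, 205.5], [337.3999938964844, 199.39999389648438], [341.8999938964844, 200.5], [340.3999938964844, 206.60000610351562]] [[0.62, -0.1544], [0.6376, -0.1591], [0.6344, -0.1718], [0.6168, -0.167]] ctr [[ 0.6272 -0.1631  0.058 ]] dep [[ 0.6272 -0.163   0.0581]] L 0.0182 0.0131
red [336.9 214.5] [[333.79998779296875, 221.89999389648438], [334.8999938964844, 206.60000610351562], [340.0, 207.0], [338.8999938964844, 222.3000030517578]] [[0.5767, -0.1516], [0.6215, -0.1556], [0.6203, -0.1706], [0.5755, -0.1665]] ctr [[ 0.5984 -0.161   0.025 ]] dep [[0.438  0.0058 1.2991]] L 0.045 0.015
dock [318.9 238.6] [[295.6000061035156, 268.20001220703125], [304.0, 203.89999389648438], [342.29998779296875, 208.89999389648438], [333.79998779296875, 273.20001220703125]] [[0.4437, -0.0393], [0.6287, -0.0653], [0.6136, -0.176], [0.4288, -0.1481]] ctr [[ 0.5279 -0.107   0.033 ]] dep [[ 0.5292 -0.1085  0.0158]] L 0.1868 0.1118
```

View pics/crop.png

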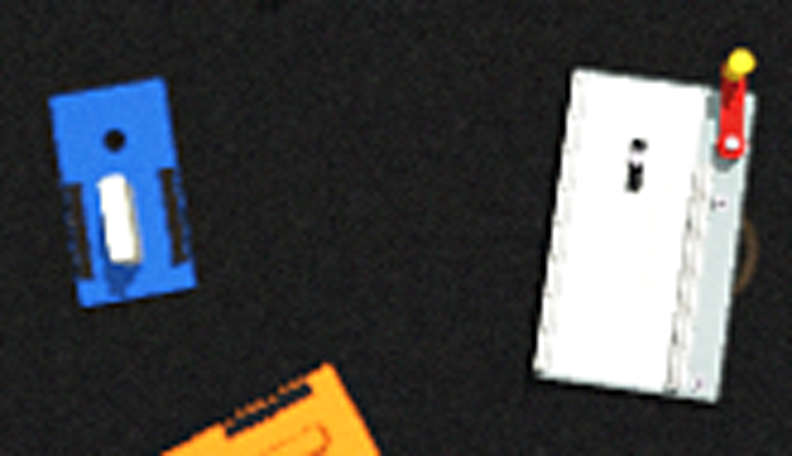

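The crop confirms it: blue plate with its hole at crop (115,138) ahead of the white handle (118,215). The dock's entry is at the bottom, its slot and pin near crop (637,165), and the latch is open at top right. I'll go over the dock and look with the wrist camera.

Emit:
send_rows(moves=[1,10,17.5,4,0,0,-0.28,1,10,17.5,4,0,0,-0.28,1,10,17.5,4,0,0,-0.28,1,10,17.5,4,0,0,-0.28,1,10,17.5,4,0,0,-0.28])

```text
time: 0.57
position: [0.3677, -0.3878, 0.2766]
tool_rot: [0.997, 0.081, -0.0, -0.001]
ft_force: [0.7, -0.1, -0.1]
grip_width: 0.0871
grip_force: 0.0
```

Emit:
send_rows(moves=[1,10,17.5,2,0,0,0,1,10,17.5,2,0,0,0,1,10,17.5,2,0,0,0,1,10,17.5,2,0,0,0,1,10,17.5,2,0,0,0])

```text
time: 0.98
position: [0.4679, -0.2123, 0.2967]
tool_rot: [0.997, 0.081, 0.0, -0.0]
ft_force: [0.5, -1.0, -1.0]
grip_width: 0.087
grip_force: 0.0
```

Emit:
send_rows(moves=[1,1,10.5,0,0,0,0,1,1,10.5,0,0,0,0,1,1,10.5,0,0,0,0,1,1,10.5,0,0,0,0])

```text
time: 1.32
position: [0.4764, -0.1051, 0.2963]
tool_rot: [0.997, 0.083, -0.001, -0.001]
ft_force: [-0.4, -0.3, -0.5]
grip_width: 0.0869
grip_force: 0.0
```

```bash
python3 - <<'E'
from h import *
o=monitor.get_obs();print(o["time"],o["position"],o["tool_rot"])
c=shot("wrist"); print(c["o"],c["Rwc"],c["fovy"]); cv2.imwrite("pics/w1.png",c["pixels"]); np.savez("w1.npz",**{k:c[k] for k in("pixels","range_z","K","D","Rwc","o")})
E
```

```text
1.3167 [ 0.47636787 -0.10514551  0.29629248] [ 9.96506847e-01  8.34965074e-02 -6.80784951e-04 -1.40495225e-03]
[ 0.55461373 -0.09372465  0.4445926 ] [[ 0.16587698 -0.9443621  -0.28401592]
 [-0.98614236 -0.15967803 -0.04501312]
 [-0.00284241  0.28754677 -0.95776238]] 62.03871313086654
```

View pics/w1.png

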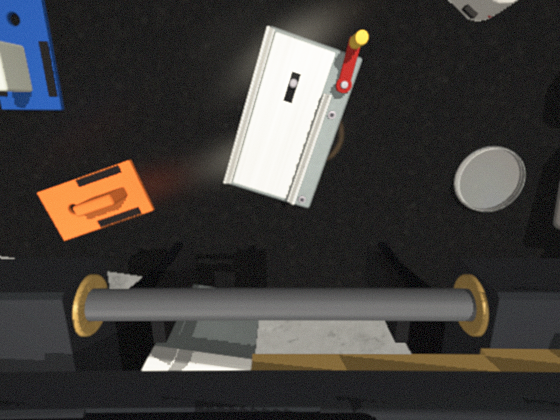

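The wrist view shows the pin (292,84) inside the black slot, latch hinge (344,85), knob (361,37), and the channel running to its entry at about (268,193).

```bash
python3 - <<'E'
from h import *
c=dict(np.load("w1.npz")); im=c["pixels"]; hsv=cv2.cvtColor(im,cv2.COLOR_BGR2HSV)
vv,uu=np.mgrid[20:215,215:375]; uv=np.c_[uu.ravel(),vv.ravel()]
P=dep(c,uv); 
hz=P[:,2]; print("z hist",np.histogram(hz,bins=[-.01,.003,.009,.0145,.018,.024,.03,.036,.045,.065])[0])
# slab+channel footprint
m=((hz>.007)&(hz<.038)).reshape(uu.shape).astype(np.uint8)
q=max(cv2.findContours(m,cv2.RETR_EXTERNAL,cv2.CHAIN_APPROX_NONE)[0],key=cv2.contourArea)
for z0,z1 in((.009,.015),(.028,.036)):
    S=P[(hz>z0)&(hz<z1)]; r=cv2.minAreaRect(S[:,:2].astype(np.float32)*1000); print(z0,len(S),r, np.round(cv2.boxPoints(r)).tolist())
# slot: dark pixels on channel floor
g=cv2.cvtColor(im,cv2.COLOR_BGR2GRAY); print(g[66:106,278:308:2])
for n,a,b,roi,z in (("knob",(22,120,120),(35,255,255),(340,20,380,60),.0585),("red",(0,120,80),(8,255,255),(330,35,370,100),.0245)):
    k=cv2.inRange(hsv,a,b); mm=np.zeros_like(k);x0,y0,x1,y1=roi;mm[y0:y1,x0:x1]=k[y0:y1,x0:x1]
    q=max(cv2.findContours(mm,0,1)[0],key=cv2.contourArea); r=cv2.minAreaRect(q); print(n,r,onz(c,[r[0]],z).round(4),dep(c,[r[0]]).round(4))
print("hinge",onz(c,[[344,85]],.0285),dep(c,[[344,85]]))
E
```

```text
z hist [15437    26 12097   241   278  1547  1206    29   191]
0.009 12206 ((529.611572265625, -110.96488952636719), (110.17113494873047, 189.95376586914062), 82.07100677490234) [[428.0, -152.0], [616.0, -179.0], [631.0, -70.0], [443.0, -43.0]]
0.028 1637 ((538.4049682617188, -107.23530578613281), (106.43856811523438, 195.52891540527344), 81.79458618164062) [[434.0, -146.0], [628.0, -174.0], [643.0, -69.0], [449.0, -41.0]]
[[251 250 250 252 252 251 253 253 253 253 252 252 252 253 253]
 [251 250 250 252 252 252 253 253 253 253 253 252 252 253 253]
 [251 250 251 252 252 252 254 253 253 252 253 252 252 253 253]
 [251 250 251 252 251 252 253 254 254 252 252 252 252 253 253]
 [250 250 251 252 252 253 254 254 255 254 253 253 252 253 252]
 [251 249 251 252 251 253 255 229 254 255 255 253 252 253 252]
 [250 250 252 252 251 253 255 156 161 245 255 255 253 253 252]
 [250 250 252 252 252 253 255 100  61 127 200 253 253 253 252]
 [249 251 252 252 251 254 253  70  54  56  89 203 254 252 252]
 [250 250 252 251 252 255 245  59  56  49  35 185 254 253 252]
 [250 251 252 252 252 255 226  45  52  55  
[... 1545 characters left out ...]
 249 168 102  43 215 254 251 250 249 251 251 250]
 [252 253 253 255 254 216 140 227 254 251 250 250 250 250 250]
 [252 253 252 253 255 255 245 247 253 250 250 249 251 250 249]
 [252 253 251 252 251 254 254 253 251 250 250 250 251 250 250]
 [253 252 252 251 251 252 252 253 251 251 250 251 251 250 250]]
knob ((359.2500305175781, 39.250003814697266), (13.435029029846191, 19.798988342285156), 45.0) [[ 0.6247 -0.1615  0.0585]] [[ 0.6246 -0.1615  0.0586]]
red ((348.2924499511719, 67.72640991210938), (15.24702262878418, 51.23548889160156), 15.945395469665527) [[ 0.6007 -0.1622  0.0245]] [[ 0.6006 -0.1621  0.0248]]
hinge [[ 0.58182758 -0.16079497  0.0285    ]] [[ 0.58183131 -0.16080415  0.02844304]]
```

```bash
cat >> h.py <<'E'
DY=-0.1384; DO=np.array([.5461,-.1011])
def todock(p,y=None,o=None):
    y=DY if y is None else y; o=DO if o is None else o
    p=np.asarray(p,float); a=np.array([[np.cos(y),np.sin(y)],[-np.sin(y),np.cos(y)]]); q=p.copy(); q[...,:2]=(p[...,:2]-o)@a.T; return q
E
python3 - <<'E'
from h import *
c=dict(np.load("w1.npz")); im=c["pixels"]
vv,uu=np.mgrid[20:215,215:375]; uv=np.c_[uu.ravel(),vv.ravel()]
P=todock(dep(c,uv))*1000
# per x-band: y profile of heights
for x0 in(-95,-60,-20,10,40,65):
    B=P[(abs(P[:,0]-x0)<6)]
    L=[]
    for y in range(-72,52,4):
        s=B[(abs(B[:,1]-y)<2)]
        L.append(int(np.median(s[:,2])) if len(s) else -9)
    L2=[]
    hi=B[B[:,2]>16]
    print(x0,L,"hi y left",np.round([hi[hi[:,1]>0][:,1].min(),hi[hi[:,1]>0][:,1].max()],1) if (hi[:,1]>0).any() else '', "right",np.round([hi[(hi[:,1]<0)&(hi[:,1]>-46)][:,1].max(),hi[(hi[:,1]<0)&(hi[:,1]>-46)][:,1].min()],1) if ((hi[:,1]<0)&(hi[:,1]>-46)).any() else '')
hi=P[(P[:,2]>29)&(P[:,2]<36)]
for s in(hi[(hi[:,1]>0)&(hi[:,0]<60)],hi[(hi[:,1]<0)&(hi[:,0]<28)&(hi[:,1]>-50)]):
    print("lip fit",np.polyfit(s[:,0],s[:,1],1),np.percentile(s[:,1],[2,50,98]), len(s))
fl=P[(P[:,2]>10)&(P[:,2]<14)]; print("xrange",np.percentile(fl[:,0],[.1,99.9]))
g=cv2.cvtColor(im,cv2.COLOR_BGR2GRAY)
m=np.zeros_like(g); m[68:106,282:304]=(g[68:106,282:304]<240)*255
q=max(cv2.findContours(m,0,1)[0],key=cv2.contourArea); r=cv2.minAreaRect(q); print("slot",r,todock(onz(c,[r[0]],.012))*1000)
for z in(.0200,): print("pin",todock(onz(c,[[292.5,83]],z))*1000, todock(dep(c,[[292.5,83]]))*1000)
t=shot("top"); hs=cv2.cvtColor(t["pixels"],cv2.COLOR_BGR2HSV)
# carrier from top camera: blue points, white handle top
vv,uu=np.mgrid[195:262,185:240]; uv=np.c_[uu.ravel(),vv.ravel()]; Q=dep(t,uv)
for z0,z1 in((.003,.010),(.040,.055)):
    S=Q[(Q[:,2]>z0)&(Q[:,2]<z1)]; r=cv2.minAreaRect(S[:,:2].astype(np.float32)*1000); print("carrier",z0,len(S),r,np.round(cv2.boxPoints(r),1).tolist(),np.median(S[:,2]))
print("hole",dep(t,[[208.9,218.5]]),onz(t,[[208.9,218.8]],.006))
E
```

```text
-95 [0, 0, 11, 12, 13, 12, 12, 33, 31, 25, 12, 12, 12, 12, 12, 12, 11, 12, 12, 12, 12, 12, 12, 12, 12, 12, 12, 12, 27, 32, 15] hi y left [38.  46.5] right [-34.8 -43.3]
-60 [0, 0, 11, 12, 12, 12, 12, 33, 31, 25, 12, 12, 12, 12, 12, 12, 12, 12, 12, 12, 12, 12, 12, 12, 12, 12, 12, 12, 27, 32, 0] hi y left [37.7 46.4] right [-35.1 -43.6]
-20 [0, 0, 12, 12, 11, 11, 12, 32, 30, 25, 12, 12, 12, 12, 12, 12, 12, 12, 12, 12, 12, 12, 12, 12, 12, 12, 12, 12, 28, 32, 0] hi y left [37.4 45.9] right [-35.3 -43.8]
10 [0, 0, 12, 12, 15, 14, 12, 32, 30, 25, 12, 12, 12, 12, 12, 12, 12, 12, 12, 13, 444, 12, 12, 12, 12, 12, 12, 13, 28, 32, 0] hi y left [ 8.5 45.8] right [-35.4 -44. ]
40 [0, 1, 12, 26, 27, 27, 24, 12, 12, 12, 12, 12, 12, 12, 12, 12, 12, 12, 12, 12, 12, 12, 12, 12, 12, 12, 12, 13, 28, 32, 0] hi y left [37.  45.6] right [-45.3 -45.8]
65 [0, 1, 11, 23, 24, 24, 24, 12, 12, 12, 12, 12, 12, 13, 12, 12, 12, 12, 12, 12, 12, 12, 12, 12, 12, 12, 12, 13, 29, 32, 0] hi y left [36.8 45.6] right [-45.2 -45.8]
lip fit [-7.94710935e-03  4.30212737e+01] [39.89661956 43.14920913 46.07746362] 740
lip fit [
[... 279 characters left out ...]
 1.56531507 20.        ]] [[28.71955162  1.57795535 20.77623973]]
carrier 0.003 1103 ((563.402099609375, 205.78314208984375), (196.2667236328125, 161.5191192626953), 0.17058536410331726) [[465.0, 286.29998779296875], [465.5, 124.69999694824219], [661.7999877929688, 125.30000305175781], [661.2999877929688, 286.79998779296875]] 0.005484841120102946
carrier 0.04 91 ((536.7468872070312, 208.3525390625), (49.81097412109375, 14.212605476379395), 9.391907691955566) [[511.0, 211.3000030517578], [513.2999877929688, 197.3000030517578], [562.5, 205.39999389648438], [560.2000122070312, 219.39999389648438]] 0.04813051596300566
hole [[0.5907204  0.21483148 0.00207475]] [[0.5893674  0.21418449 0.006     ]]
```

Emit:
send_rows(moves=[1,3,17,-5,0,0,0,1,3,17,-5,0,0,0,1,3,17,-5,0,0,0,1,3,17,-5,0,0,0,1,3,17,-5,0,0,0])

```text
time: 1.83
position: [0.5072, 0.0626, 0.2449]
tool_rot: [0.997, 0.081, -0.001, -0.001]
ft_force: [-0.8, -0.2, 0.6]
grip_width: 0.0871
grip_force: 0.0
```

Emit:
send_rows(moves=[1,3,14.4,-8,0,0,0,1,3,14.4,-8,0,0,0,1,3,14.4,-8,0,0,0,1,3,14.4,-8,0,0,0,1,3,14.4,-8,0,0,0])

```text
time: 2.25
position: [0.5373, 0.2074, 0.1625]
tool_rot: [0.997, 0.082, -0.002, -0.001]
ft_force: [-0.2, 0.6, -0.0]
grip_width: 0.0874
grip_force: 0.0
```

```bash
sed -i 's/^DY=.*/DY=-0.1445; DO=np.array([.5460,-.1001])/' h.py; cat >> h.py <<'E'
def tool():
    from scipy.spatial.transform import Rotation as Ro
    o=monitor.get_obs(); R=Ro.from_quat(o["tool_rot"]).as_matrix()
    return o["position"],np.arctan2(R[1,0],R[0,0]),R[:,2]
E
python3 - <<'E'
from h import *
print(tool())
c=shot("wrist"); cv2.imwrite("pics/w2.png",c["pixels"])
vv,uu=np.mgrid[0:420:1,0:560:1]; uv=np.c_[uu.ravel(),vv.ravel()]; P=dep(c,uv)
p,_,_=tool(); near=(np.hypot(*(P[:,:2]-[.5367,.2084]).T)<.09)
S=P[near&(P[:,2]>.044)&(P[:,2]<.052)]; 
r=cv2.minAreaRect(S[:,:2].astype(np.float32)*1000); print("handle",len(S),r,np.median(S[:,2]),np.round(cv2.boxPoints(r),1).tolist())
E
```

```text
(array([0.53731937, 0.20741267, 0.16245793]), np.float64(0.16424975425756871), array([-0.00409518,  0.00112931, -0.99999098]))
handle 1034 ((537.9071655273438, 207.6545867919922), (49.34941864013672, 13.411128044128418), 9.673332214355469) 0.047792633685838054 [[512.5, 210.10000610351562], [514.7000122070312, 196.89999389648438], [563.4000244140625, 205.1999969482422], [561.0999755859375, 218.39999389648438]]
```

View pics/w2.png

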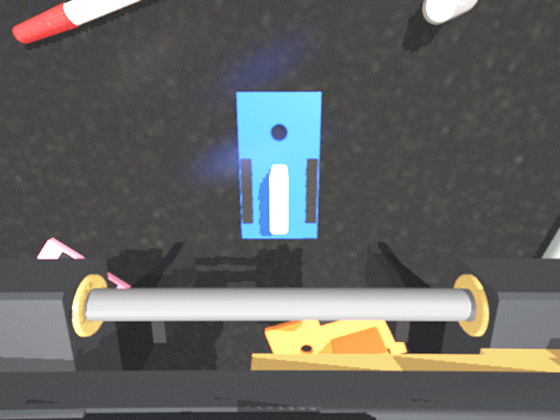

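The wrist view shows the blue carrier upright in the picture: hole (279,131), handle (279,200), and the fingers square to it. I'll descend and grasp.

Emit:
send_rows(moves=[1,0,0,-4,0,0,0,1,0,0,-8,0,0,0,1,0,0,-10.5,0,0,0,1,0,0,-12,0,0,0,1,0,0,-12.6,0,0,0])

```text
time: 2.72
position: [0.5367, 0.2013, 0.0384]
tool_rot: [0.997, 0.08, -0.002, 0.0]
ft_force: [-0.8, 0.1, -0.3]
grip_width: 0.0871
grip_force: 0.0
```

Emit:
send_rows(moves=[0,0,0,0,0,0,0,0,0,0,0,0,0,0,0,0,0,0,0,0,0,0,0,0,0,0,0,0,0,0,0,0,0,0,0], grip_force=10)

```text
time: 3.13
position: [0.5382, 0.2041, 0.0419]
tool_rot: [0.997, 0.081, 0.001, -0.0]
ft_force: [-0.1, 0.6, 0.6]
grip_width: 0.0614
grip_force: 0.0
```

Emit:
send_rows(moves=[0,0,0,0,0,0,0,0,0,0,0,0,0,0,0,0,0,0,0,0,0,0,0,0,0,0,0,0,0,0,0,0,0,0,0])

```text
time: 3.55
position: [0.5372, 0.2041, 0.0405]
tool_rot: [0.997, 0.081, -0.0, 0.0]
ft_force: [-0.2, -0.2, -0.3]
grip_width: 0.0286
grip_force: 0.0
```

Emit:
send_rows(moves=[0,0.1,0.35,-0.4,0,0,0,0,0.1,0.35,-0.4,0,0,0,0,0.1,0.35,-0.4,0,0,0,0,0.1,0.35,-0.4,0,0,0,0,0.1,0.35,-0.4,0,0,0])

```text
time: 3.97
position: [0.5379, 0.2075, 0.0362]
tool_rot: [0.997, 0.081, -0.0, 0.0]
ft_force: [-0.5, 0.6, -1.3]
grip_width: 0.0138
grip_force: 10.0
```

Emit:
send_rows(moves=[0,0,0,0,0,0,0,0,0,0,0,0,0,0,0,0,0,0,0,0,0,0,0,0,0,0,0,0])

```text
time: 4.3
position: [0.5383, 0.2075, 0.0366]
tool_rot: [0.997, 0.081, 0.0, -0.0]
ft_force: [0.5, -0.7, -1.5]
grip_width: 0.014
grip_force: 10.0
```

Emit:
send_rows(moves=[0,0,0,1,0,0,0,0,0,0,3,0,0,0,0,0,0,5,0,0,0,0,0,0,7,0,0,0,0,0,0,8,0,0,0], grip_force=25)

```text
time: 4.72
position: [0.5395, 0.2078, 0.1195]
tool_rot: [0.997, 0.081, 0.002, -0.0]
ft_force: [1.1, -0.3, -1.0]
grip_width: 0.0136
grip_force: 25.0
```

Emit:
send_rows(moves=[0,0,-2,0,0,0,-0.06,0,-0.3,-5,0,0,0,-0.12,0,-0.6,-8,0,0,0,-0.18,0,-0.7,-11,0,0,0,-0.24,0,-0.8,-14,0,0,0,-0.31])

```text
time: 5.13
position: [0.5298, 0.0665, 0.1169]
tool_rot: [0.997, -0.075, 0.0, 0.0]
ft_force: [0.8, 0.4, -2.7]
grip_width: 0.0135
grip_force: 25.0
```

Emit:
send_rows(moves=[0,0,-3,0,0,0,0,0,-0.2,-7,0,0,0,0,0,-0.4,-11,0,0,0,0,0,-0.6,-14.5,0,0,0,0,0,-0.7,-16.4,0,0,0,0])

```text
time: 5.55
position: [0.5235, -0.1004, 0.117]
tool_rot: [0.997, -0.075, 0.001, 0.001]
ft_force: [0.0, 0.8, -1.5]
grip_width: 0.0136
grip_force: 25.0
```

```bash
python3 - <<'E'
from h import *
print(tool(),monitor.get_obs()["grip_width"])
c=shot("wrist"); cv2.imwrite("pics/w3.png",c["pixels"]); np.savez("w3.npz",**{k:c[k] for k in("pixels","range_z","K","D","Rwc","o")})
E
```

```text
(array([ 0.52349865, -0.10043406,  0.11696648]), np.float64(-0.1509499597810794), array([ 0.00154723, -0.00161499, -0.9999975 ])) 0.01358952733285255
```

View pics/w3.png

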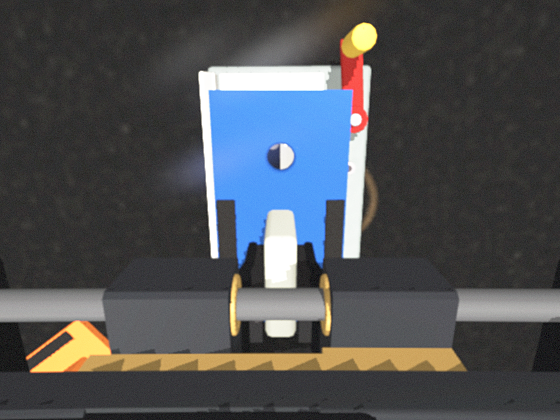

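The wrist view shows the held carrier over the channel: hole (280,156), plate edges parallel to the dock's, latch and knob at the right (355,120)/(362,38) clear of the plate. Now I measure the held plate in the dock frame.

Emit:
send_rows(moves=[0,0,0,0,0,0,0,0,0,0,0,0,0,0,0,0,0,0,0,0,0])

```text
time: 5.85
position: [0.5228, -0.0953, 0.1165]
tool_rot: [0.997, -0.074, -0.0, -0.0]
ft_force: [0.5, -0.6, -1.3]
grip_width: 0.014
grip_force: 25.0
```

```bash
cat > held.py <<'E'
from h import *
def held(zlo,zhi):
    p,y,_=tool(); print("tool dock",(todock(p)*1000).round(1),"yaw rel",round(y-DY,4))
    c=shot("wrist"); im=c["pixels"]; hsv=cv2.cvtColor(im,cv2.COLOR_BGR2HSV)
    m=cv2.inRange(hsv,(100,120,50),(125,255,255)); m[250:]=0; m[:60]=0
    v,u=np.nonzero(m); P=dep(c,np.c_[u,v]); ok=(P[:,2]>zlo)&(P[:,2]<zhi); P=todock(P[ok])*1000; u=u[ok];v=v[ok]
    A=np.c_[P[:,:2],np.ones(len(P))]; pl=np.linalg.lstsq(A,P[:,2],rcond=None)[0]; print("plate plane slope x,y",pl[:2].round(4),"top z at pin x=29:",pl@[29,0,1])
    front=np.median([P[abs(P[:,1]-y)<2,0].max() for y in(-20,-10,10,20)])
    E=[(x,P[abs(P[:,0]-x)<2,1].min(),P[abs(P[:,0]-x)<2,1].max()) for x in range(int(front)-30,int(front)-4,6)]
    print("front x",front,"sides",np.round(E,1).tolist())
    h=cv2.findContours(255-m,cv2.RETR_LIST,cv2.CHAIN_APPROX_NONE)[0]
    for q in h:
        (x,y),r=cv2.minEnclosingCircle(q)
        if 5<r<22 and 240<x<320 and y<240:
            # top rim plane
            z=(pl@[29,0,1])/1000; print("hole px",x,y,r,"dock",(todock(onz(c,[[x,y]],z))*1000).round(1))
    return c
E
python3 -c "
from held import *
held(.07,.11)
c=dict(np.load('w3.npz'));p=dep(c,[[362,38],[357,120]]);print((todock(p)*1000).round(1))"
```

```text
tool dock [-23.7   1.4 116.5] yaw rel -0.0028
plate plane slope x,y [-0.0055  0.0006] top z at pin x=29: 86.71124119900793
front x 59.80642279481819 sides [[29.0, -34.4, 35.1], [35.0, -34.5, 34.8], [41.0, -34.9, 35.2], [47.0, -34.5, 35.4], [53.0, -34.4, 35.5]]
hole px 274.5 154.0 6.020897388458252 dock [[29.3  2.9 86.7]]
hole px 280.1246032714844 156.0520477294922 14.026416778564453 dock [[28.3  0.1 86.7]]
[[ 88.7 -49.7  59. ]
 [ 44.4 -55.8  29.8]]
```

Emit:
send_rows(moves=[0,0.05,0,-1,0,0,0,0,0.05,0,-2,0,0,0,0,0.05,0,-3,0,0,0,0,0.05,0,-4,0,0,0,0,0.05,0,-4,0,0,0])

```text
time: 6.32
position: [0.5221, -0.0955, 0.0739]
tool_rot: [0.997, -0.074, -0.003, -0.001]
ft_force: [-1.1, -0.6, -1.3]
grip_width: 0.0137
grip_force: 25.0
```

Emit:
send_rows(moves=[0,0,0,0,0,0,0,0,0,0,0,0,0,0,0,0,0,0,0,0,0], grip_force=8)

```text
time: 6.57
position: [0.524, -0.0966, 0.0768]
tool_rot: [0.997, -0.074, 0.0, 0.0]
ft_force: [0.7, -0.8, -1.7]
grip_width: 0.0137
grip_force: 8.0
```

```bash
python3 -c "
from held import *
held(.035,.06)"
```

```text
tool dock [-22.2   0.3  76.8] yaw rel -0.0038
plate plane slope x,y [ 0.0006 -0.0003] top z at pin x=29: 46.97809466268925
front x 61.33265954192791 sides [[31.0, -35.6, 33.5], [37.0, -35.7, 33.3], [43.0, -35.9, 33.4], [49.0, -36.0, 33.0], [55.0, -35.7, 33.4]]
hole px 280.27777099609375 156.0 13.86731243133545 dock [[29.8 -1.2 47. ]]
```

```bash
python3 - <<'E'
from held import *
for i in range(2):
    c=held(.035,.06)
    vv,uu=np.mgrid[50:250,170:400]; P=todock(dep(c,np.c_[uu.ravel(),vv.ravel()]))*1000
    for x0 in(0,20,40,60):
        B=P[(abs(P[:,0]-x0)<5)&(P[:,2]>29)&(P[:,2]<36)]
        L=B[B[:,1]>37][:,1];R=B[(B[:,1]<-34)&(B[:,1]>-46)][:,1]
        print(x0,"L",L.min().round(1) if len(L) else '',L.max().round(1) if len(L) else '',"R",R.max().round(1) if len(R) else '',R.min().round(1) if len(R) else '')
    hs=cv2.cvtColor(c["pixels"],cv2.COLOR_BGR2HSV)
    f=P[(P[:,2]>10)&(P[:,2]<14)]; print("slab x max",np.percentile(f[:,0],99.8),"y min",np.percentile(f[:,1],.3))
cv2.imwrite("pics/w4.png",c["pixels"])
E
```

```text
tool dock [-22.1   0.3  76.9] yaw rel -0.0038
plate plane slope x,y [ 0.0003 -0.0002] top z at pin x=29: 47.15575389642527
front x 61.42736182839376 sides [[31.0, -35.8, 33.1], [37.0, -35.6, 33.2], [43.0, -35.9, 33.4], [49.0, -35.9, 33.3], [55.0, -35.8, 33.3]]
hole px 280.22222900390625 156.0 13.81411361694336 dock [[29.9 -1.2 47.2]]
0 L 38.6 45.2 R -39.6 -45.0
20 L 38.6 45.7 R -39.6 -45.0
40 L 38.6 45.9 R  
60 L 39.1 45.7 R  
slab x max 79.15612823930923 y min -66.9915596360132
tool dock [-22.1   0.2  77. ] yaw rel -0.0038
plate plane slope x,y [ 0.0009 -0.0007] top z at pin x=29: 47.23358708419989
front x 61.45446143334536 sides [[31.0, -35.6, 33.3], [37.0, -35.7, 33.4], [43.0, -35.9, 33.2], [49.0, -36.0, 33.1], [55.0, -35.5, 33.3]]
hole px 280.27777099609375 156.0 13.86731243133545 dock [[29.9 -1.3 47.2]]
0 L 38.6 45.3 R -39.8 -45.0
20 L 38.9 46.0 R -39.8 -44.9
40 L 39.6 45.8 R  
60 L 39.0 45.6 R  
slab x max 79.16605863499055 y min -66.91028038368212
```

Emit:
send_rows(moves=[0,-0.11,0.16,0,0,0,0,0,-0.11,0.16,-0.5,0,0,0,0,-0.11,0.16,-1,0,0,0,0,-0.11,0.16,-1.4,0,0,0,0,-0.11,0.16,-1.7,0,0,0])

```text
time: 7.13
position: [0.5223, -0.0947, 0.0588]
tool_rot: [0.997, -0.074, -0.0, -0.0]
ft_force: [-0.0, -0.2, -1.5]
grip_width: 0.0139
grip_force: 8.0
```

Emit:
send_rows(moves=[0,0,0,0,0,0,0,0,0,0,-0.1,0,0,0,0,0,0,-0.2,0,0,0,0,0,0,-0.2,0,0,0])

```text
time: 7.47
position: [0.5226, -0.0949, 0.0574]
tool_rot: [0.997, -0.074, -0.0, -0.0]
ft_force: [-0.0, -0.6, -1.7]
grip_width: 0.0141
grip_force: 8.0
```

```bash
python3 -c "
from held import *
held(.02,.04); print(monitor.get_obs()['ft_force'])"
```

```text
tool dock [-23.9   1.8  57.4] yaw rel -0.0037
plate plane slope x,y [-0.     -0.0006] top z at pin x=29: 27.615569778969693
front x 59.689201779469656 sides [[29.0, -34.4, 35.1], [35.0, -34.1, 36.7], [41.0, -34.3, 35.2], [47.0, -34.7, 35.2], [53.0, -34.4, 35.3]]
hole px 279.98077392578125 156.86538696289062 14.142887115478516 dock [[27.7  0.4 27.6]]
[ 1.11523058 -0.25860477 -1.44304964]
```

Emit:
send_rows(moves=[0,0,0,-0.1,0,0,0,0,0,0,-0.15,0,0,0,0,0,0,-0.2,0,0,0,0,0,0,-0.2,0,0,0], grip_force=6)

```text
time: 7.85
position: [0.5226, -0.0948, 0.0555]
tool_rot: [0.997, -0.074, -0.0, -0.0]
ft_force: [0.3, -0.2, -1.3]
grip_width: 0.014
grip_force: 6.0
```

Emit:
send_rows(moves=[0,0,0,-0.05,0,0,0,0,0,0,-0.1,0,0,0,0,0,0,-0.1,0,0,0])

```text
time: 8.1
position: [0.5226, -0.0948, 0.0545]
tool_rot: [0.997, -0.074, -0.0, -0.0]
ft_force: [0.8, 0.5, -1.2]
grip_width: 0.0142
grip_force: 6.0
```

Emit:
send_rows(moves=[0,0,0,-0.05,0,0,0,0,0,0,-0.1,0,0,0,0,0,0,-0.1,0,0,0])

```text
time: 8.35
position: [0.5226, -0.0948, 0.0535]
tool_rot: [0.997, -0.074, -0.0, -0.0]
ft_force: [-1.1, 0.5, -1.8]
grip_width: 0.0138
grip_force: 6.0
```

```bash
python3 -c "
from held import *
held(.015,.04); print(monitor.get_obs()['ft_force'])"
```

```text
tool dock [-23.9   1.8  53.5] yaw rel -0.0037
plate plane slope x,y [-0.0008 -0.0008] top z at pin x=29: 23.62911093219143
front x 59.625107994194494 sides [[29.0, -34.4, 35.4], [35.0, -34.2, 36.7], [41.0, -34.2, 35.2], [47.0, -34.4, 35.2], [53.0, -34.4, 35.4]]
hole px 280.0 157.0 14.14223575592041 dock [[27.6  0.5 23.6]]
[ 0.49645106 -0.46466379 -2.03375356]
```

Underside is at 17.6 mm, level and with no added force, so the pin (top 20 mm) is inside the hole. Continuing down.

Emit:
send_rows(moves=[0,0,0,-0.05,0,0,0,0,0,0,-0.1,0,0,0,0,0,0,-0.15,0,0,0,0,0,0,-0.2,0,0,0])

```text
time: 8.73
position: [0.5226, -0.0948, 0.0515]
tool_rot: [0.997, -0.074, -0.0, -0.0]
ft_force: [-0.4, 0.3, -1.1]
grip_width: 0.0139
grip_force: 6.0
```

Emit:
send_rows(moves=[0,0,0,-0.05,0,0,0,0,0,0,-0.1,0,0,0,0,0,0,-0.15,0,0,0,0,0,0,-0.2,0,0,0])

```text
time: 9.07
position: [0.5226, -0.0949, 0.0495]
tool_rot: [0.997, -0.074, -0.0, -0.0]
ft_force: [-0.3, 0.0, -2.4]
grip_width: 0.0139
grip_force: 6.0
```

Emit:
send_rows(moves=[0,0,0,-0.05,0,0,0,0,0,0,-0.1,0,0,0,0,0,0,-0.1,0,0,0])

```text
time: 9.32
position: [0.5226, -0.0949, 0.0484]
tool_rot: [0.997, -0.074, -0.0, -0.0]
ft_force: [-0.0, 0.2, -1.9]
grip_width: 0.0138
grip_force: 6.0
```

Emit:
send_rows(moves=[0.35,0,0,0,0,0,0,0.35,0,0,0,0,0,0,0.35,0,0,0,0,0,0,0.35,0,0,0,0,0,0,0.35,0,0,0,0,0,0])

```text
time: 9.73
position: [0.5228, -0.0949, 0.0487]
tool_rot: [0.997, -0.074, 0.0, 0.0]
ft_force: [0.3, -0.0, 0.9]
grip_width: 0.0297
grip_force: 0.0
```

```bash
python3 -c "
from held import *
c=held(.01,.04); print(monitor.get_obs()['ft_force'],monitor.get_obs()['grip_width']);cv2.imwrite('pics/w5.png',c['pixels'])
p=dep(c,[[362,38],[357,120]]);print((todock(p)*1000).round(1))"
```

```text
tool dock [-23.7   1.8  48.7] yaw rel -0.0037
plate plane slope x,y [-0.0044 -0.0002] top z at pin x=29: 18.227728905430354
front x 59.82511835701274 sides [[29.0, -34.2, 34.7], [35.0, -34.3, 35.1], [41.0, -34.4, 35.2], [47.0, -34.6, 35.3], [53.0, -34.3, 35.0]]
hole px 280.0 156.5 14.221562385559082 dock [[27.9  0.4 18.2]]
[0.71279017 0.3134214  0.4046345 ] 0.03009792778286624
[[ 85.6 -41.7   1. ]
 [ 45.6 -39.2  12.3]]
```

View pics/w5.png

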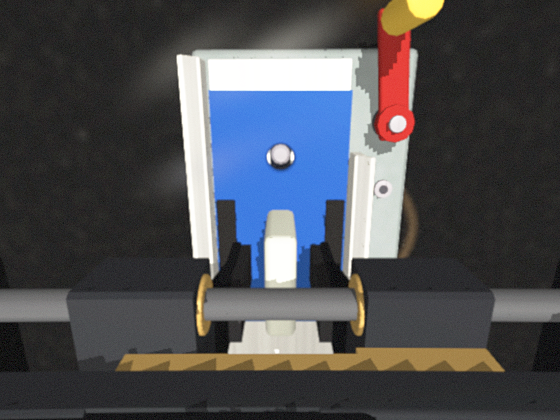

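The wrist view shows the pin showing through the hole (280,156) and the plate level between the rails, its top at 18.2 mm. It is seated. I retreat upward and measure the knob.

Emit:
send_rows(moves=[0.35,0,0,2,0,0,0,0.35,0,0,5,0,0,0,0.35,0,0,9,0,0,0,0.35,0,0,11,0,0,0,0.35,0,0,11,0,0,0])

```text
time: 10.2
position: [0.5257, -0.096, 0.1632]
tool_rot: [0.997, -0.074, 0.005, 0.002]
ft_force: [1.6, -0.2, 0.0]
grip_width: 0.0302
grip_force: 0.0
```

Emit:
send_rows(moves=[0.45,0,-1,0,0,0,0,0.45,0,-2,0,0,0,0,0.45,0,-2,0,0,0,0,0.45,0,-2,0,0,0,0])

```text
time: 10.53
position: [0.5218, -0.1156, 0.157]
tool_rot: [0.997, -0.075, -0.001, -0.001]
ft_force: [0.2, 0.2, -0.0]
grip_width: 0.0388
grip_force: 0.0
```

```bash
cat > knob.py <<'E'
from h import *
p,y,_=tool(); print("tool",p.round(4),todock(p).round(4),y)
c=shot("wrist"); hs=cv2.cvtColor(c["pixels"],cv2.COLOR_BGR2HSV)
m=cv2.inRange(hs,(20,100,80),(36,255,255)); m[235:]=0
v,u=np.nonzero(m); P=dep(c,np.c_[u,v]); P=P[(P[:,2]>.055)&(P[:,2]<.062)]
r=cv2.minEnclosingCircle(P[:,:2].astype(np.float32)*1000); print("knob top",len(P),r,np.median(P[:,2]),"dock",(todock(np.r_[np.array(r[0])/1000,0])*1000).round(1))
v,u=np.nonzero(cv2.inRange(hs,(100,120,50),(125,255,255))); P=todock(dep(c,np.c_[u,v]))*1000; P=P[(P[:,2]>12)&(P[:,2]<26)&(abs(P[:,1])<34)]
print("plate z", np.median(P[:,2]),"slope",np.linalg.lstsq(np.c_[P[:,:2],np.ones(len(P))],P[:,2],rcond=None)[0].round(4))
E
python3 knob.py
```

```text
tool [ 0.5218 -0.1156  0.157 ] [-0.0217 -0.0188  0.157 ] -0.1500526322872289
knob top 399 ((627.1892700195312, -163.32362365722656), 7.117010593414307) 0.05855880165407609 dock [ 89.4 -50.9   0. ]
plate z 18.187153138379987 slope [-5.000e-04 -1.000e-03  1.821e+01]
```

Emit:
send_rows(moves=[0.45,3.5,-1.5,0,0,0,0,0.45,7,-3,0,0,0,0,0.45,10.5,-4.7,0,0,0,0,0.45,10.5,-4.7,0,0,0,0,0.45,10.5,-4.7,0,0,0,0])

```text
time: 11.0
position: [0.6287, -0.1626, 0.157]
tool_rot: [0.997, -0.074, -0.0, -0.0]
ft_force: [-1.3, 0.6, -0.7]
grip_width: 0.0388
grip_force: 0.0
```

Emit:
send_rows(moves=[0.45,0,0,-3,0,0,0,0.45,0,0,-6,0,0,0,0.45,0,0,-9,0,0,0,0.45,0,0,-11.2,0,0,0,0.45,0,0,-11.2,0,0,0])

```text
time: 11.42
position: [0.6218, -0.1591, 0.0408]
tool_rot: [0.997, -0.074, -0.007, -0.002]
ft_force: [-0.7, -0.7, -1.3]
grip_width: 0.039
grip_force: 0.0
```

Emit:
send_rows(moves=[0,0,0,0,0,0,0,0,0,0,0,0,0,0,0,0,0,0,0,0,0,0,0,0,0,0,0,0,0,0,0,0,0,0,0], grip_force=8)

```text
time: 11.83
position: [0.6285, -0.1621, 0.0482]
tool_rot: [0.997, -0.074, 0.001, 0.0]
ft_force: [0.5, 1.0, 1.0]
grip_width: 0.0135
grip_force: 5.5
```

Emit:
send_rows(moves=[0,0,0,0,0,0,0,0,0,0,0,0,0,0,0,0,0,0,0,0,0])

```text
time: 12.08
position: [0.6286, -0.1622, 0.0481]
tool_rot: [0.997, -0.074, 0.001, 0.0]
ft_force: [-0.1, 0.7, 7.1]
grip_width: 0.0136
grip_force: 8.0
```

Emit:
send_rows(moves=[0,0,0,0.3,0,0,0,0,0,0,0.3,0,0,0,0,0,0,0.3,0,0,0])

```text
time: 12.33
position: [0.628, -0.162, 0.0493]
tool_rot: [0.997, -0.074, 0.0, 0.0]
ft_force: [2.8, -0.6, -3.2]
grip_width: 0.0136
grip_force: 8.0
```

Emit:
send_rows(moves=[0,-0.02,0.6,0,0,0,0,0,-0.14,1.27,0,0,0,0,0,-0.32,1.8,0,0,0,0,0,-0.55,2.31,0,0,0,0,0,-0.55,2.31,0,0,0,0])

```text
time: 12.75
position: [0.6214, -0.137, 0.0499]
tool_rot: [0.997, -0.074, -0.001, -0.0]
ft_force: [1.5, -0.9, -0.1]
grip_width: 0.0135
grip_force: 8.0
```

Emit:
send_rows(moves=[0,-0.32,0.5,0,0,0,0,0,-0.65,0.91,0,0,0,0,0,-1.07,1.3,0,0,0,0,0,-1.52,1.63,0,0,0,0,0,-1.52,1.63,0,0,0,0])

```text
time: 13.17
position: [0.6055, -0.1214, 0.0499]
tool_rot: [0.997, -0.074, -0.001, -0.0]
ft_force: [-0.2, -2.2, 3.0]
grip_width: 0.0139
grip_force: 8.0
```

Emit:
send_rows(moves=[0,-0.4,0.21,0,0,0,0,0,-0.8,0.41,0,0,0,0,0,-1.25,0.55,0,0,0,0,0,-1.7,0.66,0,0,0,0,0,-1.7,0.66,0,0,0,0])

```text
time: 13.58
position: [0.5886, -0.1149, 0.0498]
tool_rot: [0.997, -0.074, -0.001, -0.001]
ft_force: [0.9, 1.3, 5.6]
grip_width: 0.0138
grip_force: 8.0
```

```bash
python3 -c "
from h import *
p,y,_=tool();print(p,todock(p)*1000,monitor.get_obs()['ft_force'])"
```

```text
[ 0.58863026 -0.11487506  0.04978711] [44.31354617 -8.48241639 49.7871147 ] [0.92179842 1.25767112 5.59841003]
```

Emit:
send_rows(moves=[0.35,0,0,0,0,0,0,0.35,0,0,0,0,0,0,0.35,0,0,0,0,0,0,0.35,0,0,0,0,0,0,0.35,0,0,0,0,0,0])

```text
time: 14.0
position: [0.5893, -0.1156, 0.049]
tool_rot: [0.997, -0.074, -0.001, -0.0]
ft_force: [-1.0, 0.2, -0.2]
grip_width: 0.0298
grip_force: 0.0
```

Emit:
send_rows(moves=[0.35,0,0,1.5,0,0,0,0.35,0,0,4,0,0,0,0.35,0,0,8,0,0,0,0.35,0,0,12,0,0,0,0.35,0,0,12,0,0,0])

```text
time: 14.42
position: [0.5947, -0.1175, 0.1771]
tool_rot: [0.997, -0.074, 0.007, 0.002]
ft_force: [1.4, -0.6, 0.7]
grip_width: 0.0304
grip_force: 0.0
```

Emit:
send_rows(moves=[0.35,-3.5,0,0,0,0,0,0.35,-7,0,0,0,0,0,0.35,-7,0,0,0,0,0,0.35,-7,0,0,0,0,0])

```text
time: 14.75
position: [0.5174, -0.1151, 0.1692]
tool_rot: [0.997, -0.075, -0.001, -0.001]
ft_force: [-0.1, -0.2, 0.0]
grip_width: 0.0302
grip_force: 0.0
```

```bash
python3 knob.py; python3 -c "
from h import *
c=shot('wrist');cv2.imwrite('pics/w6.png',c['pixels'])"
```

```text
tool [ 0.5174 -0.1151  0.1692] [-0.0262 -0.019   0.1692] -0.1491980411523323
knob top 285 ((592.8223876953125, -117.06898498535156), 6.803792476654053) 0.05851408887201165 dock [ 48.8 -10.    0. ]
plate z 18.179506247508748 slope [-1.00000e-04 -6.00000e-04  1.81997e+01]
```

View pics/w6.png

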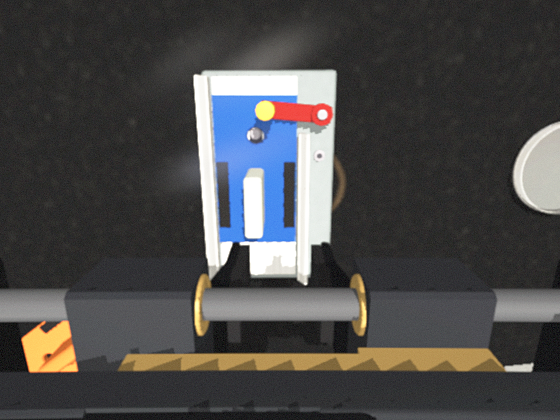

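The view shows the latch across the channel, knob (265,110) and hinge (322,115), about 0.1 rad short of square, with the pin visible in the hole (255,134). I'll pinch once more to close it fully.

Emit:
send_rows(moves=[0.35,3.7,-0.1,0,0,0,0,0.35,7.4,-0.1,0,0,0,0,0.35,7.4,-0.1,0,0,0,0,0.35,7.4,-0.1,0,0,0,0])

```text
time: 15.18
position: [0.5975, -0.1174, 0.1694]
tool_rot: [0.997, -0.073, 0.002, 0.001]
ft_force: [-2.1, 0.1, -0.6]
grip_width: 0.0308
grip_force: 0.0
```

Emit:
send_rows(moves=[0.35,0,0,-4,0,0,0,0.35,0,0,-8,0,0,0,0.35,0,0,-10.5,0,0,0,0.35,0,0,-11.9,0,0,0,0.35,0,0,-11.9,0,0,0])

```text
time: 15.6
position: [0.5909, -0.1158, 0.0466]
tool_rot: [0.997, -0.074, -0.004, -0.001]
ft_force: [0.1, -0.2, 0.2]
grip_width: 0.0308
grip_force: 0.0
```

Emit:
send_rows(moves=[0,0,0,0,0,0,0,0,0,0,0,0,0,0,0,0,0,0,0,0,0,0,0,0,0,0,0,0,0,0,0,0,0,0,0])

```text
time: 16.02
position: [0.5951, -0.116, 0.0522]
tool_rot: [0.997, -0.074, 0.002, -0.0]
ft_force: [1.2, 5.5, 2.5]
grip_width: 0.0138
grip_force: 8.0
```

Emit:
send_rows(moves=[0,-0.15,0,0,0,0,0,0,-0.3,0,0,0,0,0,0,-0.45,0,0,0,0,0,0,-0.45,0,0,0,0,0])

```text
time: 16.35
position: [0.5907, -0.1152, 0.0522]
tool_rot: [0.997, -0.074, 0.002, -0.001]
ft_force: [2.5, 7.4, 3.6]
grip_width: 0.0138
grip_force: 8.0
```

Emit:
send_rows(moves=[0.35,0,0,0,0,0,0,0.35,0,0,0,0,0,0,0.35,0,0,0,0,0,0,0.35,0,0,0,0,0,0,0.35,0,0,0,0,0,0])

```text
time: 16.77
position: [0.5894, -0.1173, 0.0507]
tool_rot: [0.997, -0.074, 0.0, 0.0]
ft_force: [0.9, -0.5, -0.3]
grip_width: 0.0296
grip_force: 0.0
```

Emit:
send_rows(moves=[0.35,0,0,1.5,0,0,0,0.35,0,0,4,0,0,0,0.35,0,0,8,0,0,0,0.35,0,0,12,0,0,0,0.35,0,0,12,0,0,0])

```text
time: 17.18
position: [0.5943, -0.119, 0.1783]
tool_rot: [0.997, -0.074, 0.007, 0.002]
ft_force: [1.4, -1.0, -0.1]
grip_width: 0.0304
grip_force: 0.0
```

Emit:
send_rows(moves=[0.35,-3.5,0,0,0,0,0,0.35,-7,0,0,0,0,0,0.35,-7,0,0,0,0,0,0.35,-7,0,0,0,0,0])

```text
time: 17.52
position: [0.517, -0.1165, 0.1703]
tool_rot: [0.997, -0.075, -0.001, -0.0]
ft_force: [0.7, 0.2, 0.5]
grip_width: 0.0303
grip_force: 0.0
```

```bash
python3 knob.py
```

```text
tool [ 0.517  -0.1165  0.1703] [-0.0263 -0.0204  0.1703] -0.14933662706639655
knob top 282 ((588.7767333984375, -116.54463195800781), 6.820190906524658) 0.05854626841437702 dock [ 44.7 -10.1   0. ]
plate z 18.186402926346325 slope [ 1.00000e-04 -1.50000e-03  1.82124e+01]
```

The knob is at dock x = 44.7 mm, square with the hinge, so the latch is closed. The plate is flat at 18.2 mm and the gripper is clear.

```bash
python3 -c "
from rig import workorder
print(workorder.hand_in())"
```

```text
the job is handed in; nothing more can be done
None
```

The blue carrier is seated flat over the pin with the red latch closed fully across it and the arm clear; I handed the job in at about 18 s of the 64 s, and hand-in returned no verdict. I lowered it straight onto the pin, so it never needed nudging along.

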